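Tip two painted trivets down, picture up

TASK

The two painted trivets standing on edge on the felt mat are ready for varnish: with the outside of closed fingers, gently push each one over so that it lies flat on the felt with its painted picture facing up and its wooden back down. Only push them, in either order: do not pinch, lift or drag them about, and leave the paint jars and everything else on the table where they are.

Things in the scene. Friction and masses are not known exactly. Their poses are not given: they have to be found in the camera images.
- felt_mat: grey felt mat, 340 mm (x) by 580 mm (y), 6 mm thick, fixed to the table; origin at the centre of its underside, on the table top; z up
- blue_trivet: trivet 110 x 110 x 20 mm standing on one edge on the felt. Picture face: glossy white tile (7 mm of the thickness) with a blue six-petalled flower and blue border; other face: plain dark-brown wooden back (13 mm). Both strips show from above. Origin: middle of the edge face it starts standing on; z up its 110 mm height, y along its width, -x out of the picture, +x out of the wooden back
- blue_trivet_center (a point): centre of the blue trivet (55 mm above the edge it stands on, half-way through its thickness); same axes as the trivet. It weighs 0.2 to 0.4 kg, stands freely on its 20 mm foot and falls by itself once it leans about 10 degrees, away from the side pushed near its top
- red_trivet: trivet 110 x 110 x 20 mm standing on one edge on the felt. Picture face: glossy white tile (7 mm of the thickness) with a red five-petalled flower and red border; other face: plain dark-brown wooden back (13 mm). Both strips show from above. Origin: middle of the edge face it starts standing on; z up its 110 mm height, y along its width, -x out of the picture, +x out of the wooden back
- red_trivet_center (a point): centre of the red trivet (55 mm above the edge it stands on, half-way through its thickness); same axes as the trivet. It weighs 0.2 to 0.4 kg, stands freely on its 20 mm foot and falls by itself once it leans about 10 degrees, away from the side pushed near its top
- green_jar: small paint jar, green with a white lid, 37 mm across, 56 mm tall, standing on the middle of the felt mat between the trivets; leave alone; origin at the centre of its underside, z up
- yellow_jar: small paint jar, yellow with a white lid, 37 mm across, 56 mm tall, standing on the middle of the felt mat between the trivets; leave alone; origin at the centre of its underside, z up
- brush_cup: blue ceramic cup, 76 mm across, 95 mm tall, with brushes reaching up to about 200 mm, beside the mat; leave alone; origin at the centre of its underside, z up
- water_bottle: clear water bottle with blue cap, 64 mm across, 190 mm tall, beside the mat; leave alone; origin at the centre of its underside, z up
- red_tin: red tin box, 114 x 154 mm, 58 mm tall, beside the mat; leave alone; origin at the centre of its underside, z up
- dip_bowl: white bowl, 90 mm across, 35 mm tall, beside the mat; leave alone; origin at the centre of its underside, z up
- pink_tumbler: pink lidded tumbler, 64 mm across, 130 mm tall, beside the mat; leave alone; origin at the centre of its underside, z up
Things that resemble listed ones, but are neither listed nor needed, are in the scene too. Leave any yellow look-alike of the blue_trivet alone.

How it is judged:
By the outcome, as a careful person would: the job done as asked, in the order asked, and still so for the second after the job is handed in, with the robot touching nothing.
It also fails if it takes over 45 s, if anything falls off the work surface, if the arm or the gripper's body presses on something with over 40 N, if the wrist force passes 120 N, or if a joint passes its speed limit or range.

ROBOT

A 6-joint arm with a two-finger parallel gripper is mounted at the origin on the work surface. World frame = base frame: x ahead of the robot, y to its left, z up, the work surface at z = 0. Lengths are in m, angles in degrees, forces in N, time in s.
With the tool pointing down it reaches from about 0.3 to 0.75 m from the base axis. Payload 8.5 kg.
Tool frame: the origin (TCP) lies on the centre line of the jaws, within the pads' length; the fingertips stand 17 mm ahead of it and the grasp point (between the pads) lies 2 mm behind it (env.tip_extent is the distance from the TCP to the fingertips, in m); z points along the fingers, y is the direction in which the jaws open and shut (so a half turn about z gives the same grasp; the last joint's range is limited). The gripper opens to 85 mm and grips with 20 to 120 N. Pads are 22 mm wide; open, the fingers measure 114 mm over their backs; the gripper's body (76 mm by 85 mm) begins 54 mm behind the grasp point. The pads swing forward as they close: fully open they stand 13 mm farther back than shut.
Start: joints at [-75.705, 21.807, 74.336, -0, 83.858, -12.336], TCP at [0.247, -0.492, 0.248] pointing down, gripper open.
Joint ranges: [-178.18, 178.18], [-50.72, 133.34], [12.68, 142.11], [-81.47, 261.47], [9.98, 163.14], [-165.26, 165.26]. Speed limits (degrees/s): [136.94, 136.94, 180, 180, 180, 180].

INTERFACE

Orientations are given as a 3x3 rotation matrix whose columns are the frame's x, y, z axes.
In Python, from rig import telemetry, get_image, camera_params, close_job, env gives the robot as it stands.
- The arm moves only by the tool apply_moves, never from a script. Its argument "motion" is a list of rows, each an object of numbers: "tx", "ty", "tz": the shift along the tool's x, y, z in cm; "turn": the turn about the tool's z in degrees; "jaw": the gripper's target within -1 to 1 (fully open at 1, half-way at 0, shut at -1). In form: [{"tx": .., "ty": .., "tz": .., "turn": .., "jaw": ..}, ...]. A call has 1 to 5 rows; each row is the pose to reach, as a shift and turn from the pose measured when the call began, along the tool's axes at that moment; what a row does not reach only later rows make up. A row lasts 1/12 s, in which the tool goes at most 41.7 mm and 7.16 degrees, less where a joint would pass 70% of its speed; a pose out of reach is approached as far as the arm can. A call with a gripper value outside its range is refused whole. The fingers move at their own pace and stop on an object; "squeeze" is the grip in N (left out, the last holds). Time passes only in rows, so rows that repeat a pose let the fingers close. It gives the time, the measured TCP pose, the force and the opening at its end, in the units of the state.
- telemetry.observe(): the state, without advancing time (a new reading comes with each control period).
- get_image(name): name is "side" or "top" or "wrist"; returns (picture, depth): 480x640x3 uint8, red, green, blue; 480x640 float32, m along the optical axis (not along the pixel's ray), 0 where there is no reading.
- camera_params(name): a dict with "fx", "fy", "cx", "cy" (pixels), "rvec" (rotation vector, rad) and "tvec" (3), from world to camera coordinates, as OpenCV has them. Camera axes: x right, y down, z forward; pixel columns grow to the right and rows downward; lengths in m; the calibration is good to about 2 mm. The wrist camera is an equidistant fisheye: a pixel r from the principal point sees the ray r / f radians off the axis. A picture is of the moment at which its call begins: read the wrist's pose just before it. camera_params takes no time and is no camera call; for the wrist camera it gives the pose at the moment of the call.
- close_job(): hands the job in, once; it reports no verdict.
The state is a dict: "time_s": time; "q": joint angles; "qvel": joint speeds; "joint_efforts": joint torques, N m; "position": TCP position; "tool_rot": TCP orientation; "ft_force": force on the tool from outside, world axes, zero at the start; "wrist_torque": the same for the moment, N m; "grip_width": finger opening in m.
Only numpy, scipy, OpenCV 4.12 (cv2) and the standard library are available. Lean on these libraries where they do the work, as an engineer would, in place of code of your own. Each camera call takes 0.05 s, during which the arm holds its last target. There are 200 camera calls.

## Working session

There is one attempt and no reset: what is moved stays moved. The work goes in short steps, Python scripts to look and compute and a tool call to move; the robot and the scene stay as the last step left them, time stands still between calls to the robot, and variables do not carry over. Pictures are saved under pics/ and viewed, about 8 in all and at most 12, crops included, and the job is handed in when it is done.

Besides the shell and the picture viewer there is one more tool, called as name(argument=value, ...), one argument or row to a line, values as JSON. apply_moves: Moves the arm, as the interface text tells. Its arguments: {"type":"object","properties":{"motion":{"type":"array"},"squeeze":{"type":"number"}},"required":["motion"]}

```bash
mkdir -p pics; cat > h.py <<'E'
import numpy as np, cv2, sys
from rig import telemetry, get_image, camera_params, close_job, env
def grab(n,tag):
    p=camera_params(n); im,d=get_image(n)
    cv2.imwrite(f'pics/{tag}.png',im[:,:,::-1]); np.savez(f'pics/{tag}.npz',im=im,d=d,**{k:np.array(v) for k,v in p.items()})
def load(tag): return np.load(f'pics/{tag}.npz')
def cloud(z):
    d=z['d']; v,u=np.mgrid[:480,:640]
    c=np.stack([(u-z['cx'])/z['fx']*d,(v-z['cy'])/z['fy']*d,d],-1)
    R=cv2.Rodrigues(z['rvec'].astype(float).ravel())[0]
    return (c-z['tvec'].ravel())@R
E
python3 - <<'E'
from h import *
grab('top','t0'); grab('side','s0')
for n in('t0','s0'):
    z=load(n); R=cv2.Rodrigues(z['rvec'].ravel())[0]; print(n,-R.T@z['tvec'].ravel(), z['fx'])
s=telemetry.observe(); print(s['time_s'],s['position'],s['tool_rot'],s['grip_width'],env.tip_extent)
E
```

```text
t0 [ 4.58091372e-01 -4.29702927e-04  1.29057029e+00] 461.91193112652246
s0 [0.18105779 0.55926029 0.83817919] 454.775070989364
0.1 [ 0.2464778  -0.49140862  0.24776429] [[ 8.93902494e-01  4.48261333e-01 -3.30157137e-04]
 [ 4.48261365e-01 -8.93901605e-01  1.29204600e-03]
 [ 2.84046268e-04 -1.30295983e-03 -9.99999111e-01]] 0.0856627178134915 0.017
```

View pics/t0.png

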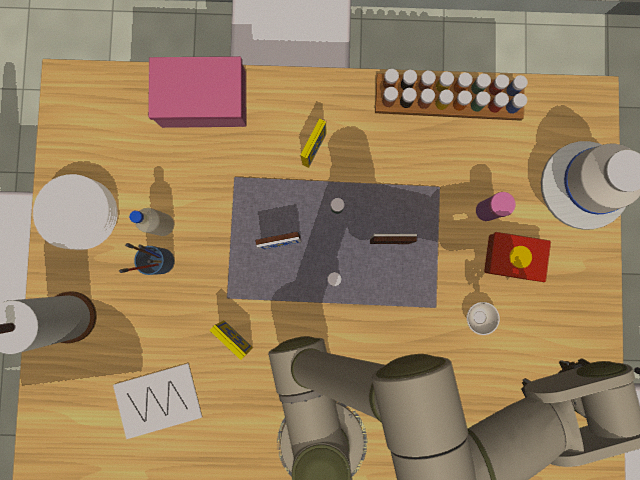

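View pics/s0.png

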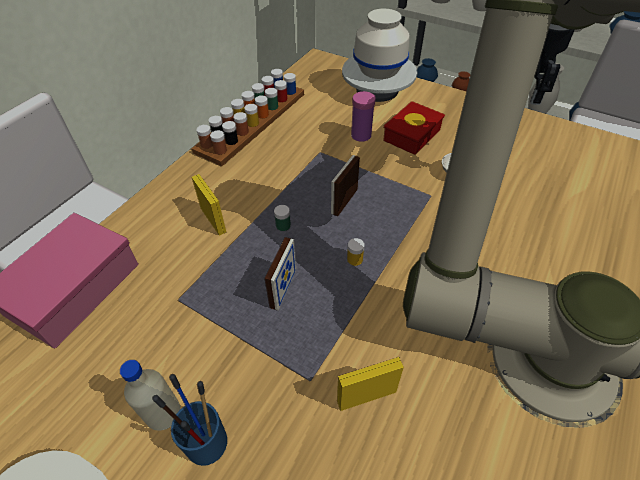

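Top view: the blue trivet is at (277,240), with its white strip and picture on the robot side. The red one is at (394,239), brown towards the robot. The yellow look-alikes are at (314,142) and (231,339), both off the mat. I'll measure both trivets and check the strips in an enlarged crop.

```bash
python3 - <<'E'
from h import *
z=load('t0'); P=cloud(z); im=z['im']
for nm,(u0,u1,v0,v1) in dict(blue=(245,310,222,258),red=(360,425,222,256)).items():
    S=P[v0:v1,u0:u1]; C=im[v0:v1,u0:u1].astype(int); m=(S[...,2]>.09)&(S[...,2]<.14)
    xy=S[m]; r=cv2.minAreaRect(xy[:,:2].astype(np.float32)*1000)
    print(nm,m.sum(),'z',np.percentile(xy[:,2],[5,50,95]).round(3),'rect mm',r)
    g=C.min(-1); sat=C.max(-1)-g
    t=m&(xy[:,2].max()-.008<S[...,2])
    sel=S[t]; cc=C[t]; r=cv2.minAreaRect(sel[:,:2].astype(np.float32)*1000); print(' top',t.sum(),r,cv2.boxPoints(r).round(0).tolist())
    L=cc.mean(1); br=cc[:,0]-cc[:,2]>20
    print(' brown',br.sum(),sel[br].mean(0).round(4),'other',sel[~br].mean(0).round(4),cc[~br].mean(0))
for nm,(u,v) in dict(green=(337,205),yel=(334,279)).items():
    S=P[v-9:v+10,u-9:u+10].reshape(-1,3); S=S[S[:,2]>.045]; print(nm,np.median(S,0),len(S))
S=P[185:300,232:436]; print('mat corners',P[180,236],P[186,438],P[305,435],P[297,229])
c=im[215:262,240:430]; a=cv2.resize(c,None,fx=4,fy=4,interpolation=cv2.INTER_CUBIC)
s=load('s0')['im'][145:320,230:390]; b=cv2.resize(s,None,fx=2.3,fy=2.3,interpolation=cv2.INTER_CUBIC)
o=np.zeros((a.shape[0]+b.shape[0],a.shape[1],3),np.uint8); o[:a.shape[0]]=a; o[a.shape[0]:,:b.shape[1]]=b
cv2.imwrite('pics/c0.png',o[:600,:,::-1])
E
```

```text
blue 376 z [0.106 0.116 0.12 ] rect mm ((540.2861938476562, 128.0210723876953), (20.60983657836914, 109.8429946899414), 12.457871437072754)
 top 281 ((540.5682373046875, 128.1999053955078), (19.98168182373047, 109.61547088623047), 12.457871437072754) [[519.0, 180.0], [543.0, 73.0], [562.0, 77.0], [539.0, 184.0]]
 brown 187 [0.5436 0.1296 0.1171] other [0.5342 0.1281 0.1172] [181.61702128 176.32978723 173.31914894]
red 352 z [0.11  0.116 0.12 ] rect mm ((552.9034423828125, -172.66290283203125), (19.0399169921875, 109.69086456298828), 1.2135275602340698)
 top 240 ((552.4754028320312, -172.44326782226562), (18.019987106323242, 107.80892944335938), 1.4836786985397339) [[542.0, -119.0], [545.0, -227.0], [563.0, -226.0], [560.0, -118.0]]
 brown 212 [ 0.5531 -0.1708  0.1177] other [ 0.555  -0.1756  0.1172] [100.60714286  91.17857143  83.        ]
green [ 0.64211835 -0.02353034  0.06215645] 155
yel [ 0.44259939 -0.0204084   0.06248428] 151
mat corners [0.71067324 0.26012381 0.00878197] [ 0.71100337 -0.30872612  0.00146259] [ 0.37670151 -0.30324597  0.00379044] [0.38469999 0.26658165 0.00796559]
```

View pics/c0.png

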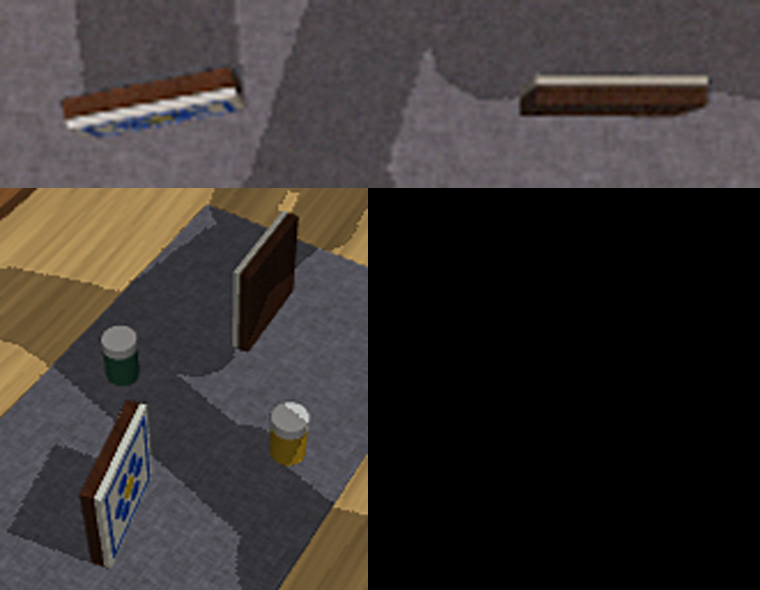

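The crop confirms it: blue has its white/picture side towards the robot, so I push it to +x along a normal about 12.5° from x. Red has its white strip on the far side and brown towards the robot, so I push it to -x. I'll do red first, going over everything at the current height with the jaws shut.

apply_moves(
  motion=[
    {"tx": 3.8,"ty": -1,"tz": 0,"turn": 5,"jaw": -1},
    {"tx": 7.6,"ty": -2,"tz": 0,"turn": 10,"jaw": -1},
    {"tx": 11.4,"ty": -3,"tz": 0,"turn": 15,"jaw": -1},
    {"tx": 15.2,"ty": -4,"tz": 0,"turn": 20,"jaw": -1},
    {"tx": 19,"ty": -5,"tz": 0,"turn": 25,"jaw": -1},
  ],
  squeeze=20,
)

```text
time_s: 0.52
position: [0.3949, -0.36, 0.2476]
tool_rot: [[1.0, 0.024, -0.001], [0.024, -1.0, 0.002], [-0.001, -0.002, -1.0]]
ft_force: [1.3, -1.9, -0.5]
grip_width: 0.0256
```

apply_moves(
  motion=[
    {"tx": 3,"ty": -2.4,"tz": 0,"turn": 0,"jaw": -1},
    {"tx": 6,"ty": -4.8,"tz": 0,"turn": 0,"jaw": -1},
    {"tx": 9,"ty": -7.2,"tz": 0,"turn": 0,"jaw": -1},
    {"tx": 12,"ty": -9.6,"tz": 0,"turn": 0,"jaw": -1},
    {"tx": 15,"ty": -12,"tz": 0,"turn": 0,"jaw": -1},
  ],
)

```text
time_s: 0.93
position: [0.5432, -0.2349, 0.2475]
tool_rot: [[1.0, 0.024, -0.001], [0.024, -1.0, 0.002], [-0.001, -0.002, -1.0]]
ft_force: [0.7, -0.4, -0.5]
grip_width: -0.0001
```

apply_moves(
  motion=[
    {"tx": 2.6,"ty": -2.1,"tz": 0,"turn": 0,"jaw": -1},
    {"tx": 5.2,"ty": -4.2,"tz": 0,"turn": 0,"jaw": -1},
    {"tx": 7.7,"ty": -6.2,"tz": 0,"turn": 0,"jaw": -1},
    {"tx": 7.7,"ty": -6.2,"tz": 0,"turn": 0,"jaw": -1},
    {"tx": 7.7,"ty": -6.2,"tz": 0,"turn": 0,"jaw": -1},
  ],
)

```text
time_s: 1.35
position: [0.6193, -0.1698, 0.2466]
tool_rot: [[1.0, 0.026, -0.003], [0.026, -1.0, 0.003], [-0.003, -0.003, -1.0]]
ft_force: [-0.0, -0.7, -0.3]
grip_width: 0.0
```

apply_moves(
  motion=[
    {"tx": 0,"ty": 0,"tz": 3.4,"turn": 0,"jaw": -1},
    {"tx": 0,"ty": 0,"tz": 6.8,"turn": 0,"jaw": -1},
    {"tx": 0,"ty": 0,"tz": 10.2,"turn": 0,"jaw": -1},
    {"tx": 0,"ty": 0,"tz": 13.4,"turn": 0,"jaw": -1},
    {"tx": 0,"ty": 0,"tz": 13.4,"turn": 0,"jaw": -1},
  ],
)

```text
time_s: 1.77
position: [0.6154, -0.1693, 0.1063]
tool_rot: [[1.0, 0.025, -0.014], [0.025, -1.0, 0.008], [-0.013, -0.008, -1.0]]
ft_force: [-0.6, 0.8, -1.1]
grip_width: 0.0001
```

apply_moves(
  motion=[
    {"tx": -0.8,"ty": 0.2,"tz": 0,"turn": 0,"jaw": -1},
    {"tx": -1.6,"ty": 0.2,"tz": 0,"turn": 0,"jaw": -1},
    {"tx": -2.4,"ty": 0.2,"tz": 0,"turn": 0,"jaw": -1},
    {"tx": -3.0,"ty": 0.2,"tz": 0,"turn": 0,"jaw": -1},
    {"tx": -3.4,"ty": 0.2,"tz": 0,"turn": 0,"jaw": -1},
  ],
)

```text
time_s: 2.18
position: [0.5809, -0.1725, 0.1083]
tool_rot: [[1.0, 0.024, -0.012], [0.024, -1.0, 0.007], [-0.012, -0.007, -1.0]]
ft_force: [0.1, -1.0, 0.4]
grip_width: -0.0
```

apply_moves(
  motion=[
    {"tx": -0.3,"ty": 0,"tz": 0,"turn": 0,"jaw": -1},
    {"tx": -0.6,"ty": 0,"tz": 0,"turn": 0,"jaw": -1},
    {"tx": -0.9,"ty": 0,"tz": 0,"turn": 0,"jaw": -1},
    {"tx": -1.2,"ty": 0,"tz": 0,"turn": 0,"jaw": -1},
    {"tx": -1.5,"ty": 0,"tz": 0,"turn": 0,"jaw": -1},
  ],
)

```text
time_s: 2.6
position: [0.5657, -0.1729, 0.1084]
tool_rot: [[1.0, 0.024, -0.012], [0.024, -1.0, 0.007], [-0.012, -0.007, -1.0]]
ft_force: [-1.1, 0.0, -0.3]
grip_width: -0.0003
```

apply_moves(
  motion=[
    {"tx": -0.3,"ty": 0,"tz": 0,"turn": 0,"jaw": -1},
    {"tx": -0.6,"ty": 0,"tz": 0,"turn": 0,"jaw": -1},
    {"tx": -0.9,"ty": 0,"tz": 0,"turn": 0,"jaw": -1},
    {"tx": -1.2,"ty": 0,"tz": 0,"turn": 0,"jaw": -1},
    {"tx": -1.4,"ty": 0,"tz": 0,"turn": 0,"jaw": -1},
  ],
)

```text
time_s: 3.02
position: [0.5514, -0.1732, 0.1086]
tool_rot: [[1.0, 0.024, -0.012], [0.024, -1.0, 0.007], [-0.012, -0.007, -1.0]]
ft_force: [-0.5, 0.4, -0.3]
grip_width: 0.0001
```

```bash
python3 - <<'E'
from h import *
grab('side','s1')
P=cloud(load('s1'))
S=P[140:260,300:400]; print(np.percentile(S[(S[...,2]>.02)&(S[...,2]<.13)&(abs(S[...,1]+.172)<.06)&(abs(S[...,0]-.5)<.12)],[2,50,98],axis=0).round(3))
E
```

```text
[[ 0.491 -0.224  0.025]
 [ 0.512 -0.154  0.104]
 [ 0.556 -0.118  0.123]]
```

View pics/s1.png

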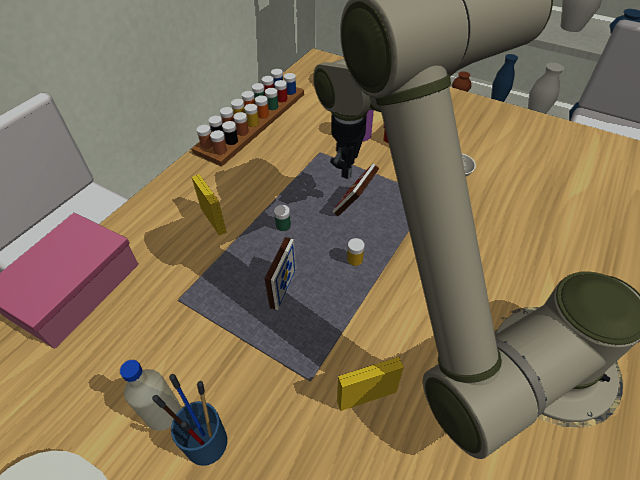

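The side view at (355,190) shows red tipping over towards the robot. I'll lift straight up and then look for how it landed.

apply_moves(
  motion=[
    {"tx": 0.5,"ty": 0,"tz": 0,"turn": 0,"jaw": -1},
    {"tx": 0.5,"ty": 0,"tz": -3.5,"turn": 0,"jaw": -1},
    {"tx": 0.5,"ty": 0,"tz": -7,"turn": 0,"jaw": -1},
    {"tx": 0.5,"ty": 0,"tz": -10.5,"turn": 0,"jaw": -1},
    {"tx": 0.5,"ty": 0,"tz": -14,"turn": 0,"jaw": -1},
  ],
)

```text
time_s: 3.48
position: [0.5581, -0.1738, 0.2503]
tool_rot: [[1.0, 0.024, -0.012], [0.024, -1.0, 0.007], [-0.012, -0.007, -1.0]]
ft_force: [0.1, -1.7, -0.0]
grip_width: -0.0002
```

apply_moves(
  motion=[
    {"tx": -0.8,"ty": -3.8,"tz": 0,"turn": -2.5,"jaw": -1},
    {"tx": -1.6,"ty": -7.6,"tz": 0,"turn": -5,"jaw": -1},
    {"tx": -2.4,"ty": -11.4,"tz": 0,"turn": -7.5,"jaw": -1},
    {"tx": -3.2,"ty": -15.2,"tz": 0,"turn": -10,"jaw": -1},
    {"tx": -4,"ty": -19,"tz": 0,"turn": -11,"jaw": -1},
  ],
)

```text
time_s: 3.9
position: [0.513, 0.0168, 0.2523]
tool_rot: [[0.976, 0.216, -0.011], [0.217, -0.976, 0.007], [-0.01, -0.009, -1.0]]
ft_force: [0.8, 0.1, -1.0]
grip_width: -0.0
```

```bash
python3 - <<'E'
from h import *
grab('top','t2'); z=load('t2'); P=cloud(z)
S=P[215:310,350:440]; m=(S[...,2]>.018)&(S[...,2]<.05)&(S[...,1]<-.09)&(S[...,1]>-.27)&(S[...,0]<.62)
print(m.sum(),np.percentile(S[m][:,2],[5,50,95]),cv2.minAreaRect(S[m][:,:2].astype(np.float32)*1000))
s=telemetry.observe(); p=np.array(s['position']); R=np.array(s['tool_rot']); print(s['time_s'],p,R[:,0])
n=np.array([.976,.216]); t=np.array([.5405,.1282])-.055*n; d=np.append(t-p[:2],0); print('to start, tool cm',(R.T@d*100).round(2))
cv2.imwrite('pics/t2c.png',cv2.resize(z['im'][170:320,220:450],None,fx=3,fy=3)[:,:,::-1])
E
```

```text
1594 [0.02288984 0.02677213 0.03088441] ((485.4366760253906, -174.3245849609375), (106.96661376953125, 110.02580261230469), 1.4957243204116821)
3.95 [0.51118017 0.02251851 0.25272285] [ 0.97522729  0.22098695 -0.00982346]
to start, tool cm [-0.3  -9.69  0.12]
```

View pics/t2c.png

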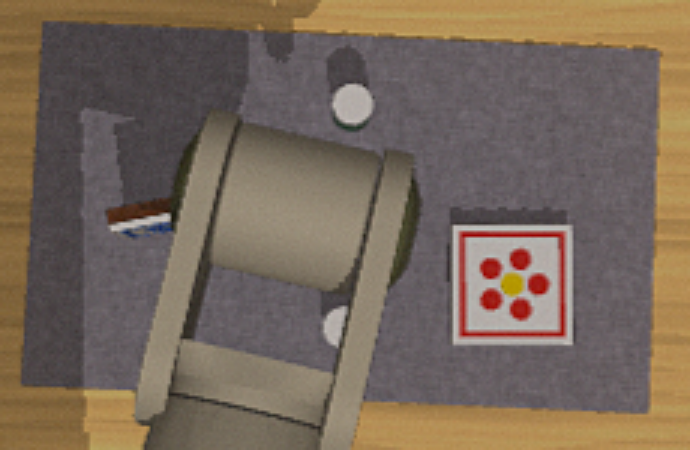

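Red lies flat at crop (512,285): flower up, top at z 0.026 (6 mm mat + 20 mm), 107 x 110 mm. Next is blue.

apply_moves(
  motion=[
    {"tx": -0.3,"ty": -3.5,"tz": 0,"turn": 0,"jaw": -1},
    {"tx": -0.6,"ty": -7,"tz": 0,"turn": 0,"jaw": -1},
    {"tx": -0.6,"ty": -9.7,"tz": 0,"turn": 0,"jaw": -1},
    {"tx": -0.6,"ty": -9.7,"tz": 0,"turn": 0,"jaw": -1},
    {"tx": -0.6,"ty": -9.7,"tz": 0,"turn": 0,"jaw": -1},
  ],
)

```text
time_s: 4.37
position: [0.4839, 0.1168, 0.2542]
tool_rot: [[0.975, 0.223, -0.012], [0.224, -0.975, 0.009], [-0.009, -0.012, -1.0]]
ft_force: [0.3, -0.6, 1.0]
grip_width: -0.0005
```

apply_moves(
  motion=[
    {"tx": 0,"ty": 0,"tz": 3.5,"turn": 0,"jaw": -1},
    {"tx": 0,"ty": 0,"tz": 7,"turn": 0,"jaw": -1},
    {"tx": 0,"ty": 0,"tz": 10.5,"turn": 0,"jaw": -1},
    {"tx": 0,"ty": 0,"tz": 14,"turn": 0,"jaw": -1},
    {"tx": 0,"ty": 0,"tz": 14,"turn": 0,"jaw": -1},
  ],
)

```text
time_s: 4.78
position: [0.48, 0.117, 0.109]
tool_rot: [[0.975, 0.222, -0.022], [0.222, -0.975, 0.009], [-0.02, -0.014, -1.0]]
ft_force: [-0.3, -0.0, -0.2]
grip_width: -0.0002
```

apply_moves(
  motion=[
    {"tx": 0.8,"ty": 0,"tz": 0,"turn": 0,"jaw": -1},
    {"tx": 1.6,"ty": 0,"tz": 0,"turn": 0,"jaw": -1},
    {"tx": 2.4,"ty": 0,"tz": 0,"turn": 0,"jaw": -1},
    {"tx": 2.9,"ty": 0,"tz": 0,"turn": 0,"jaw": -1},
    {"tx": 3.3,"ty": 0,"tz": 0,"turn": 0,"jaw": -1},
  ],
)

```text
time_s: 5.2
position: [0.5137, 0.1244, 0.1096]
tool_rot: [[0.975, 0.222, -0.019], [0.222, -0.975, 0.009], [-0.017, -0.013, -1.0]]
ft_force: [-0.1, 0.7, 0.2]
grip_width: 0.0001
```

apply_moves(
  motion=[
    {"tx": 0.3,"ty": 0,"tz": 0,"turn": 0,"jaw": -1},
    {"tx": 0.6,"ty": 0,"tz": 0,"turn": 0,"jaw": -1},
    {"tx": 0.9,"ty": 0,"tz": 0,"turn": 0,"jaw": -1},
    {"tx": 1.2,"ty": 0,"tz": 0,"turn": 0,"jaw": -1},
    {"tx": 1.5,"ty": 0,"tz": 0,"turn": 0,"jaw": -1},
  ],
)

```text
time_s: 5.62
position: [0.5285, 0.1279, 0.1094]
tool_rot: [[0.975, 0.222, -0.02], [0.222, -0.975, 0.009], [-0.017, -0.013, -1.0]]
ft_force: [-0.6, 0.5, -0.2]
grip_width: -0.0003
```

apply_moves(
  motion=[
    {"tx": 0.3,"ty": 0,"tz": 0,"turn": 0,"jaw": -1},
    {"tx": 0.6,"ty": 0,"tz": 0,"turn": 0,"jaw": -1},
    {"tx": 0.9,"ty": 0,"tz": 0,"turn": 0,"jaw": -1},
    {"tx": 1.2,"ty": 0,"tz": 0,"turn": 0,"jaw": -1},
    {"tx": 1.5,"ty": 0,"tz": 0,"turn": 0,"jaw": -1},
  ],
)

```text
time_s: 6.03
position: [0.5434, 0.1313, 0.1091]
tool_rot: [[0.975, 0.222, -0.02], [0.222, -0.975, 0.009], [-0.017, -0.013, -1.0]]
ft_force: [0.1, 0.3, 0.3]
grip_width: 0.0
```

```bash
python3 - <<'E'
from h import *
grab('side','s3'); z=load('s3'); P=cloud(z)
m=(P[...,2]>.02)&(P[...,2]<.13)&(abs(P[...,1]-.135)<.07)&(P[...,0]>.5)&(P[...,0]<.7)
print(np.percentile(P[m],[2,50,98],axis=0).round(3))
cv2.imwrite('pics/s3c.png',cv2.resize(z['im'][140:330,180:430],None,fx=2.5,fy=2.5)[:,:,::-1])
E
```

```text
[[0.528 0.08  0.022]
 [0.551 0.156 0.067]
 [0.591 0.19  0.116]]
```

View pics/s3c.png

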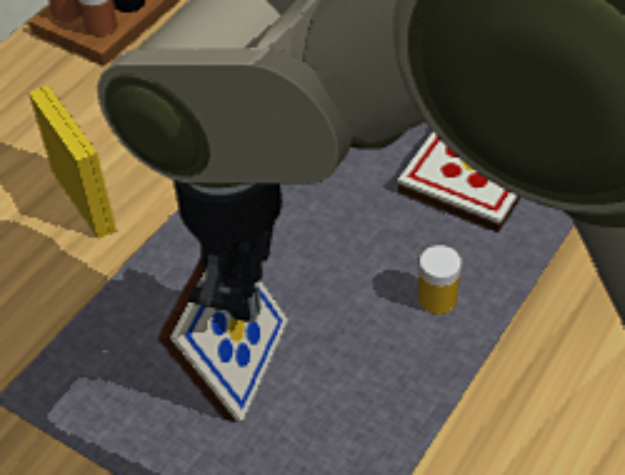

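Blue (crop (230,340)) is tipping away from the finger, picture side turning up. I'll lift up and then move back towards the robot, out of the top view.

apply_moves(
  motion=[
    {"tx": -0.5,"ty": 0,"tz": 0,"turn": 0,"jaw": -1},
    {"tx": -0.5,"ty": 0,"tz": -3.5,"turn": 0,"jaw": -1},
    {"tx": -0.5,"ty": 0,"tz": -7,"turn": 0,"jaw": -1},
    {"tx": -0.5,"ty": 0,"tz": -10.5,"turn": 0,"jaw": -1},
    {"tx": -0.5,"ty": 0,"tz": -14,"turn": 0,"jaw": -1},
  ],
)

```text
time_s: 6.5
position: [0.5409, 0.1288, 0.2508]
tool_rot: [[0.975, 0.222, -0.02], [0.222, -0.975, 0.009], [-0.017, -0.013, -1.0]]
ft_force: [1.8, -0.3, -0.2]
grip_width: -0.0004
```

apply_moves(
  motion=[
    {"tx": -3.5,"ty": 0.8,"tz": 0,"turn": 0,"jaw": -1},
    {"tx": -7,"ty": 1.6,"tz": 0,"turn": 0,"jaw": -1},
    {"tx": -10.5,"ty": 2.4,"tz": 0,"turn": 0,"jaw": -1},
    {"tx": -14,"ty": 3.2,"tz": 0,"turn": 0,"jaw": -1},
    {"tx": -16,"ty": 3.6,"tz": 0,"turn": 0,"jaw": -1},
  ],
)

```text
time_s: 6.92
position: [0.3895, 0.0576, 0.253]
tool_rot: [[0.975, 0.222, -0.021], [0.222, -0.975, 0.009], [-0.018, -0.013, -1.0]]
ft_force: [0.6, -0.6, 0.2]
grip_width: 0.0001
```

apply_moves(
  motion=[
    {"tx": -1,"ty": 0,"tz": 0,"turn": 0,"jaw": -1},
    {"tx": -1,"ty": 0,"tz": 0,"turn": 0,"jaw": -1},
    {"tx": -1,"ty": 0,"tz": 0,"turn": 0,"jaw": -1},
    {"tx": -1,"ty": 0,"tz": 0,"turn": 0,"jaw": -1},
    {"tx": -1,"ty": 0,"tz": 0,"turn": 0,"jaw": -1},
  ],
)

```text
time_s: 7.33
position: [0.3804, 0.0556, 0.253]
tool_rot: [[0.975, 0.222, -0.021], [0.222, -0.975, 0.009], [-0.018, -0.013, -1.0]]
ft_force: [-0.1, -0.1, 0.2]
grip_width: 0.0001
```

```bash
python3 - <<'E'
from h import *
grab('top','t4'); z=load('t4'); P=cloud(z)
for nm,y0,y1,x0,x1 in (('blue',.05,.22,.5,.7),('red',-.27,-.09,.38,.62)):
    m=(P[...,2]>.018)&(P[...,2]<.05)&(P[...,1]>y0)&(P[...,1]<y1)&(P[...,0]>x0)&(P[...,0]<x1)
    print(nm,m.sum(),np.percentile(P[m][:,2],[5,50,95]).round(4),cv2.minAreaRect(P[m][:,:2].astype(np.float32)*1000))
for nm,(u,v) in dict(green=(337,205),yel=(334,279)).items():
    S=P[v-9:v+10,u-9:u+10].reshape(-1,3); S=S[(S[:,2]>.045)&(S[:,2]<.08)]; print(nm,np.median(S,0),len(S))
s=telemetry.observe(); print(s['time_s'],s['position'],s['ft_force'])
E
```

```text
blue 1603 [0.0226 0.0268 0.0307] ((606.4298095703125, 142.85806274414062), (110.47486114501953, 110.41960144042969), 12.517860412597656)
red 1598 [0.0227 0.0266 0.0309] ((485.4625244140625, -174.29006958007812), (107.08464050292969, 110.07853698730469), 1.4776558876037598)
green [ 0.64212432 -0.02350965  0.06229258] 154
yel [ 0.44251886 -0.0204052   0.06235728] 150
7.3833 [0.38036733 0.05555764 0.25297197] [ 0.03672068 -0.39772472  0.26223586]
```

View pics/t4.png

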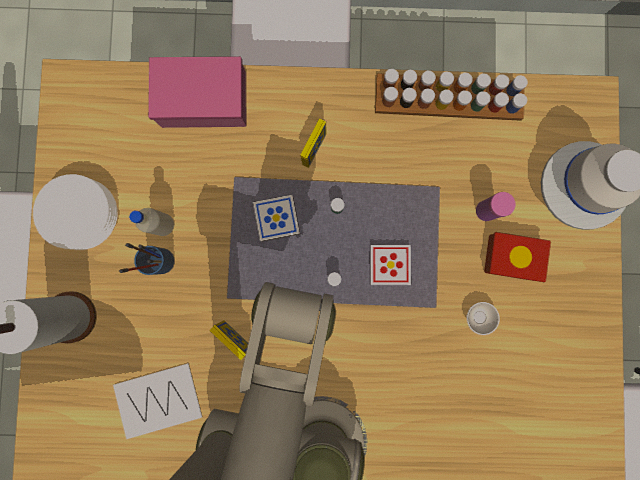

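Both trivets lie flat on the felt with their pictures up, blue at (276,217) and red at (391,265). The jars and everything else in view are where they were, so I'm handing in.

```bash
python3 -c "
from rig import close_job
print(close_job())"
```

```text
the job is handed in; nothing more can be done
None
```

I pushed both trivets over with the side of the closed fingers, slowly and near the top: red towards the robot, then blue away from it. I then lifted the arm clear and handed in at about 7.4 s of the 45 s.

- **Trivets:** in the last top view, both lie flat on the felt with the picture up. Each top face measures about z = 27 mm, against 26 mm expected (6 mm mat plus 20 mm trivet). The outlines measure 110 x 110 mm for blue and 107 x 110 mm for red.
- **Everything else:** the two paint jars moved by less than 0.2 mm. The other objects, including the yellow look-alikes, appear unmoved in the picture; I did not measure them.
- **Forces:** readings after each move call stayed under about 2.5 N, and the gripper was touching nothing at hand-in. No checks failed or disagreed.

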